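Find the blind dowel hole of a docking plate with a sprung locating pin

ROBOT

A 7-joint arm with a two-finger parallel gripper is mounted at the origin on a cart in front of the work surface, level with it; the furniture and walls round the work are solid. World frame = base frame: x ahead of the robot, y to its left, z up, the work surface at z = 0. Lengths are in m, angles in rad, forces in N, time in s.
With the tool pointing down it reaches from about 0.4 to 0.925 m from the base axis. Payload 4.1 kg.
Tool frame: the origin (TCP) lies midway between the tips of the shut fingers; the grasp point (between the pads) lies ctrl.grip_point_offset behind it (ctrl.grip_point_offset is the distance from the TCP to the grasp point, in m); z points along the fingers, x is the direction in which the jaws open and shut, and the axes are right-handed (so a half turn about z gives the same grasp; the last joint's range is limited). The gripper opens to 85 mm and grips with 20 to 120 N. Pads are 22 mm wide; open, the fingers measure 114 mm over their backs; the gripper's body (76 mm by 85 mm) begins 54 mm behind the grasp point. The pads swing forward as they close: fully open they stand 13 mm farther back than shut.
Start: joints at [-1.338, 0.398, 0.045, 1.537, -0.019, 1.207, -0.051], TCP at [0.212, 0.615, 0.231] pointing down, gripper open.
Joint ranges: [-2.82, 2.82], [-0.49, 2.23], [-1.37, 1.46], [0, 2.46], [-1.36, 4.5], [0.23, 2], [-2.94, 2.94]. Speed limits (rad/s): [2.57, 2.57, 3.14, 3.14, 3.14, 3.14, 3.14].

INTERFACE

Orientations are given as [roll, pitch, yaw] about the fixed x, y, z axes, in that order (R = Rz(yaw) Ry(pitch) Rx(roll)).
In Python, from bench import ctrl gives the robot as it stands. The module is installed in compiled form; this text tells all that it offers. Calls block until the motion is done:
- ctrl.goto(position, orientation): joint-space move of the TCP to a pose.
- ctrl.line_to(position, frame=None, v=0.15): straight line of the TCP; frame=None keeps the orientation; v is the mean speed in m/s.
- ctrl.goto_joints(angles): joint-space move.
- ctrl.set_gripper(opening, squeeze=None): finger opening in m; squeeze is the grip in N (None keeps the last); returns when the fingers have stopped.
- ctrl.pause(seconds).
- ctrl.ik(position, orientation): joint angles nearest the present ones, or None.
- ctrl.grab_frame(name): name is "scene" or "top"; returns a dict with "image" (480x640x3 uint8, red, green, blue), "range_z" (480x640 float32, m along the optical axis (not along the pixel's ray), 0 where there is no reading), "fovy" (degrees; the focal length in pixels is half the picture's height over the tangent of half this angle, whatever the lens; pixels are square), "cx", "cy" (the principal point, pixels), "rvec" (rotation vector, rad) and "tvec" (3), from world to camera coordinates, as OpenCV has them. Camera axes: x right, y down, z forward; pixel columns grow to the right and rows downward; lengths in m; the calibration is good to about 2 mm. A picture is of the moment at which its call begins.
A pose or a line that the arm cannot do raises ctrl.Unreachable and nothing moves.
- ctrl.job_done(): hands the job in, once; it reports no verdict.
Readings, each from a call of its own:
- ctrl.current_clock(): time.
- ctrl.current_joint_pos(): joint angles.
- ctrl.current_joint_velocities(): joint speeds.
- ctrl.current_tau(): joint torques, N m.
- ctrl.current_tcp_pos(): TCP position.
- ctrl.current_eef_rot(): TCP orientation.
- ctrl.current_wrist_force(): force on the tool from outside, world axes, zero at the start.
- ctrl.current_torque(): the same for the moment, N m.
- ctrl.current_finger_gap(): finger opening in m.
Only numpy, scipy, OpenCV 4.12 (cv2) and the standard library are available. Lean on these libraries where they do the work, as an engineer would, in place of code of your own. Each camera call takes 0.05 s, during which the arm holds its last target. There are 200 camera calls.

TASK

Take the blue-handled locating pin out of its grey parking block, set its sprung tip lightly on the black face in the window of the aluminium docking plate, and slide it across until the tip drops into the unmarked blind hole. Then press the pin down until its collar sits flush on the black face, and let go of it there, upright. Never force the tip, and leave the bottle, the beaker and the green jar where they are.

Things in the scene. Friction and masses are not known exactly. Their poses are not given: they have to be found in the camera images.
- dock_plate: fixed aluminium docking plate flat on the bench, 96 (own x) x 220 (own y) x 23 mm, with 2.5 mm screw heads at its corners. Origin: centre of its underside; z up. In its middle a window, 44 mm (own x) by 92 mm (own y), onto a level black face 20 mm above the origin (3 mm below the aluminium).
- window_centre (a point): centre of the window, on the black face; axes as the plate's. One unmarked round blind hole is in the black face: 10.5 mm diameter, 16 mm deep, with a 1 mm chamfer. Its centre lies anywhere within 6 mm in own x and 30 mm in own y of this point; it is not told.
- locating_pin: loose locating pin, about 92 g, standing upright in the parking block: a round steel collar (26 mm diameter, 5 mm high) and above it a flat-sided blue grip, 18 mm thick (own x) and 32 mm wide (own y), from 4 to 52 mm above the origin. Origin: centre of the collar's underside; z up along the grip. Below the collar the sprung nose stands out 14 mm.
- pin_nose: the pin's sprung nose, an 8 mm steel rod with a round end. Origin: its lowest point, on the pin's axis, 14 mm below the pin's origin when the nose is fully out. It slides up into the pin by at most 8 mm; the spring pushes with 1.5 N at first and 0.6 N more per mm, 6.3 N when fully in, where it stops hard.
- park_block: fixed grey block, 56 x 56 x 30 mm, in whose top hole (12 mm, 20 mm deep) the nose of the pin stands at the start, with the collar resting on the top face. Origin: centre of its underside.
- amber_bottle: loose amber screw-cap bottle, 48 mm diameter, 102 mm high, origin at the centre of its underside; a bystander.
- small_beaker: loose glass beaker, 48 mm diameter, 58 mm high, origin at the centre of its underside; a bystander.
- green_jar: loose white jar with a green lid, 39 mm diameter, 47 mm high, origin at the centre of its underside; a bystander.

How it is judged:
On the way, in this order (a step that is already met when the one before it is completed fails the run):
1. the pin is lifted out of the parking block (z of locating_pin in the frame of park_block above 0.046 m), for 0.1 s.
2. the tip presses on the black face, its nose pushed in by at least 1 mm, over the window (z of pin_nose in the frame of locating_pin above -0.013 m and z of pin_nose in the frame of dock_plate between 0.014 and 0.022 m and x of pin_nose in the frame of dock_plate between -0.022 and 0.022 m and y of pin_nose in the frame of dock_plate between -0.046 and 0.046 m), for 0.2 s.
At the end, for the whole second after the job is handed in: The pin's nose is out in the blind hole (tip at least 12 mm below the black face), its collar lies flush on the black face (within 1.5 mm), it stands upright within 0.08 rad, released and at rest (z of locating_pin in the frame of dock_plate between 0.018 and 0.0215 m and z of pin_nose in the frame of dock_plate below 0.008 m and x of locating_pin in the frame of dock_plate between -0.01 and 0.01 m and y of locating_pin in the frame of dock_plate between -0.034 and 0.034 m and angle between locating_pin's own z axis and vertical below 0.08 rad and linear speed of locating_pin below 0.01 m/s); the robot touches nothing.
It fails at once if the sprung nose is forced: more than 25 N on it (contact force between pin_nose and anything else above 25 N).
It fails at once if the pin is tipped by more than 0.5 rad (angle between locating_pin's own z axis and vertical above 0.5 rad).
It fails at once if the amber bottle, the beaker or the green jar is moved by more than 20 mm (distance of any of amber_bottle, small_beaker, green_jar from where it was at the start of the episode above 0.02 m).
It also fails if it takes over 61 s, if anything falls off the work surface, if the arm or the gripper's body presses on something with over 40 N, if the wrist force passes 120 N, or if a joint passes its speed limit or range.

## Working session

There is one attempt and no reset: what is moved stays moved. The work goes in short steps, each a Python script; the robot and the scene stay as the last script left them, time stands still between calls to the robot, and variables do not carry over. Pictures are saved under pics/ and viewed, about 8 in all and at most 12, crops included, and the job is handed in when it is done.

```bash
mkdir -p pics; ls; cat > h.py <<'E'
import numpy as np, cv2
from bench import ctrl
def cam(n):
    f=ctrl.grab_frame(n); R=cv2.Rodrigues(np.array(f['rvec'],float))[0]; t=np.array(f['tvec'],float).ravel()
    fl=240/np.tan(np.radians(f['fovy'])/2)
    return f,R,t,fl
def world(F):
    f,R,t,fl=F; z=f['range_z']; v,u=np.mgrid[:480,:640]
    P=np.stack([(u-f['cx'])/fl*z,(v-f['cy'])/fl*z,z],-1)
    return (P-t)@R
E
python3 - <<'E'
from h import *
for n in('scene','top'):
    F=cam(n); cv2.imwrite(f'pics/{n}0.png',F[0]['image'][:,:,::-1]); np.save(n+'.npy',world(F)); print(n,F[3],F[0]['cx'],F[0]['cy'],-F[1].T@F[2],F[1][2])
print(ctrl.current_clock(),ctrl.current_tcp_pos(),ctrl.current_eef_rot(),ctrl.current_wrist_force(),ctrl.grip_point_offset)
E
```

```text
pics
scene 443.83284726970066 319.5977643765388 244.04905911724703 [0.2935234  0.48469575 0.74884627] [ 0.33085569 -0.53491229 -0.77743383]
top 538.3758817871792 322.36849313920607 237.441171747411 [ 0.34893753 -0.01325795  1.20468359] [ 0.18489431 -0.00497331 -0.98274583]
0.1 [0.2115412  0.61400763 0.23038128] [3.14148099e+00 1.75954286e-03 1.23907602e+00] [-0.14207808  0.06107976 -0.57549532] 0.0187
```

View pics/top0.png

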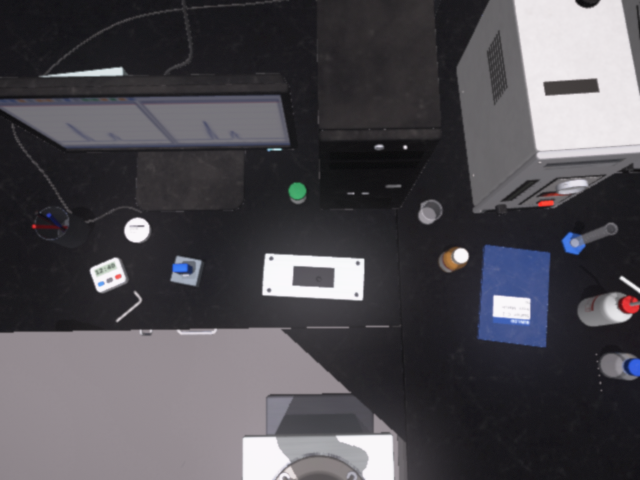

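View pics/scene0.png

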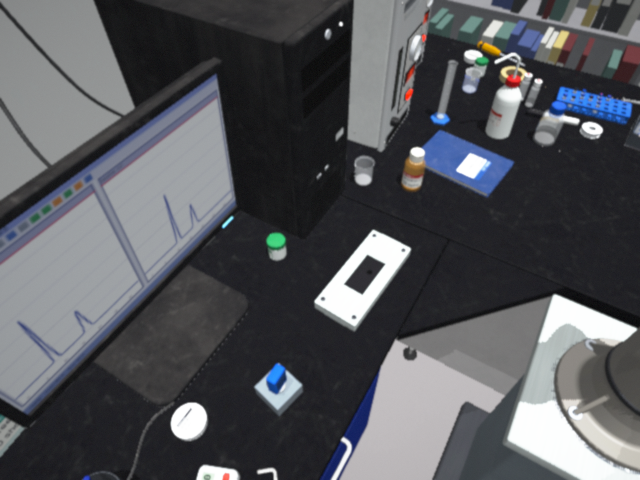

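The top view shows the plate at about (313,277), the pin and block at (184,270), the jar at (297,190), the beaker at (430,211) and the bottle at (455,259). The arm is out of frame. Next I'll measure poses.

```bash
cat > m.py <<'E'
from h import *
for n in('top','scene'):
    W=np.load(n+'.npy'); im=cv2.imread(f'pics/{n}0.png').astype(int); hsv=cv2.cvtColor(im.astype(np.uint8),cv2.COLOR_BGR2HSV)
    def box(name,m,zl,zh):
        m=m&(W[...,2]>zl)&(W[...,2]<zh); k,l,s,c=cv2.connectedComponentsWithStats(m.astype(np.uint8)); i=1+np.argmax(s[1:,4]); p=W[l==i]
        r=cv2.minAreaRect((p[:,:2]*1000).astype(np.float32)); print(n,name,len(p),'c',np.round(r[0],1),'size',np.round(r[1],1),'ang',round(r[2],1),'z',np.round(np.percentile(p[:,2],[5,50,95])*1000,1), 'mean',np.round(p.mean(0)*1000,1))
    x,y=W[...,0],W[...,1]
    near=(x>.2)&(x<.5)
    box('plate',(im.min(2)>120)&near&(abs(y)<.15),.015,.035)
    box('window',(im.max(2)<90)&(hypot:=(np.hypot(x-.33,y-0.0)<.06)),.01,.03)
    box('block',(im.min(2)>60)&near&(y>.15)&(y<.35),.023,.036)
    blue=(hsv[...,0]>95)&(hsv[...,0]<130)&(hsv[...,1]>150)
    box('griptop',blue&near&(y>.15)&(y<.35),.076,.09)
    box('grip',blue&near&(y>.15)&(y<.35),.03,.09)
    if n=='top':
        for nm,(u,v) in dict(plate=(280,277),win=(313,277),block=(193,280),grip=(182,268),jar=(297,188),beaker=(430,206),bottle=(458,254)).items(): print(nm,W[v,u])
E
python3 m.py
```

```text
top plate 2165 c [469.2   3.3] size [220.5  67.9] ang 87.7 z [19.7 23.6 27.4] mean [465.   -2.2  23.6]Traceback (most recent call last):
  File "m.py", line 10, in <module>
    box('window',(im.max(2)<90)&(hypot:=(np.hypot(x-.33,y-0.0)<.06)),.01,.03)
    ~~~^^^^^^^^^^^^^^^^^^^^^^^^^^^^^^^^^^^^^^^^^^^^^^^^^^^^^^^^^^^^^^^^^^^^^^
  File "m.py", line 5, in box
    m=m&(W[...,2]>zl)&(W[...,2]<zh); k,l,s,c=cv2.connectedComponentsWithStats(m.astype(np.uint8)); i=1+np.argmax(s[1:,4]); p=W[l==i]
                                                                                                       ~~~~~~~~~^^^^^^^^^
    return _wrapfunc(a, 'argmax', axis=axis, out=out, **kwds)
    return bound(*args, **kwds)
ValueError: attempt to get argmax of an empty sequence
```

```bash
sed -i 's/near=.*/near=(x>.35)\&(x<.62)/; s/(hypot:=(np.hypot(x-.33,y-0.0)<.06))/(np.hypot(x-.485,y-0.0)<.06)/' m.py; python3 m.py
```

```text
top plate 3403 c [484.6   2.5] size [220.3  92.7] ang 86.1 z [19.7 23.5 27.5] mean [483.6   2.2  23.6]
top window 10 c [482.7  -9.6] size [11.9  6.1] ang 75.8 z [17.  20.  23.4] mean [483.1  -9.2  20.2]
top block 476 c [501.4 281.5] size [57.5 56.2] ang 78.5 z [26.5 30.3 34. ] mean [499.5 277.8  30.3]
top griptop 120 c [500.4 280.7] size [32.1 16.6] ang 88.9 z [78.9 82.4 85.6] mean [500.9 280.9  82.4]
top grip 148 c [500.4 280.7] size [32.1 16.6] ang 88.9 z [65.2 82.  85.5] mean [500.3 278.7  79.7]
plate [0.48402765 0.07548884 0.02410997]
win [0.48325202 0.00293478 0.02025255]
block [0.47946854 0.26423218 0.03428439]
grip [0.49968445 0.27646906 0.08282876]
jar [0.68032612 0.03555689 0.04470443]
beaker [ 0.64116329 -0.26501565  0.01623089]
bottle [ 0.51667418 -0.299153    0.10291395]
scene plate 3600 c [486.4   5.6] size [222.9  93.1] ang 86.3 z [19.8 22.8 25.1] mean [484.8  16.4  22.7]
scene window 671 c [486.8   2. ] size [87.5 39.8] ang 86.1 z [17.6 20.  22.1] mean [487.1   3.8  19.9]
scene block 757 c [503.  284.6] size [56.6 57. ] ang 78.4 z [26.8 30.  32.5] mean [496.6 291.2  29.9]
scene griptop 229 c [502.9 284.5] size [17.9 32.2] ang 0.8 z [78.1 81.8 83.7] mean [502.  285.4  81.4]
scene grip 361 c [502.2 284.7] size [18.6 32.8] ang 2.6 z [51.4 80.3 83.3] mean [499.9 287.6  74.5]
```

```bash
python3 - <<'E'
from h import *
for n,c in(('top',(285,345,262,292)),('scene',(335,400,245,300))):
    W=np.load(n+'.npy');im=cv2.imread(f'pics/{n}0.png')
    u0,u1,v0,v1=c; w=W[v0:v1,u0:u1]; g=im[v0:v1,u0:u1].max(2)
    m=g<90; z=w[...,2]*1000
    zz=cv2.blur(np.where(m,z,20.),(3,3)); print(n,m.sum(),np.percentile(z[m],[0,1,5,50,95,100]).round(1),np.sort(zz.ravel())[:8].round(1))
    i=np.unravel_index(np.argmin(zz),zz.shape); print(w[i])
    p=w[cv2.erode(m.astype(np.uint8),np.ones((1,1)))>0]; r=cv2.minAreaRect((p[:,:2]*1000).astype(np.float32));print(r)
    s=cv2.convertScaleAbs(im[v0:v1,u0:u1],alpha=4); cv2.imwrite(f'pics/{n}_win.png',cv2.resize(s,None,fx=8,fy=8,interpolation=cv2.INTER_CUBIC))
a=[]
for i in range(6): ctrl.pause(.05); a.append(ctrl.current_wrist_force())
print(np.round(a,2))
E
```

```text
top 26 [ 2.9  3.2  4.  12.5 23.3 23.9] [ 8.8  8.8  9.   9.1  9.7 10.4 10.9 12.6]
[ 0.47986662 -0.00576099  0.0093801 ]
((479.57855224609375, -9.081787109375), (11.178693771362305, 11.452383995056152), 89.1044921875)
scene 1396 [ -4.2  -2.7  -1.7   2.7  21.7 748.8] [-1.4 -1.4 -1.4 -1.3 -1.3 -1.3 -1.2 -1.2]
[ 0.57894466 -0.0397781  -0.00244333]
((379.75775146484375, 186.3900146484375), (133.87826538085938, 606.4381103515625), 28.57257843017578)
[[-0.14 -0.24 -0.16]
 [ 0.33  0.65  0.31]
 [-0.07 -0.23 -0.36]
 [ 0.15  0.49 -0.01]
 [ 0.31  0.79 -0.42]
 [ 0.29  0.34  0.16]]
```

View pics/scene_win.png

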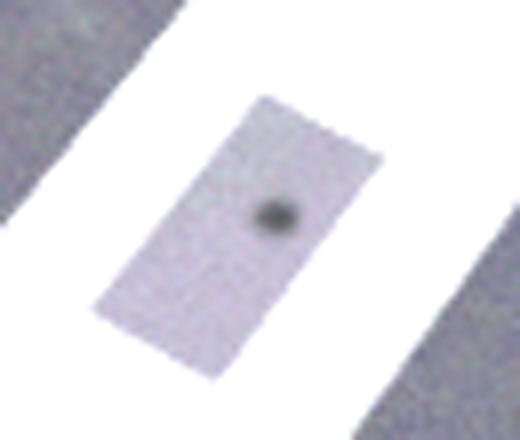

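The contrast-stretched crop shows the hole as a dark spot at about (276,217), which is scene pixel (369,271.6). The window corners are at (265,95), (384,157), (215,380) and (93,308). I'll convert these through both cameras.

```bash
cat >> h.py <<'E'
def onplane(F,u,v,z):
    f,R,t,fl=F; d=R.T@np.array([(u-f['cx'])/fl,(v-f['cy'])/fl,1]); c=-R.T@t
    return c+d*(z-c[2])/d[2]
E
python3 - <<'E'
from h import *
a=np.radians(-3.9); Rp=np.array([[np.cos(a),-np.sin(a)],[np.sin(a),np.cos(a)]])
for n,c in(('scene',(352,392,252,296)),('top',(290,337,264,291))):
    F=cam(n); im=F[0]['image'].astype(float).max(2); u0,u1,v0,v1=c
    v,u=np.mgrid[:480,:640]; sub=np.zeros((480,640),bool); sub[v0:v1,u0:u1]=1
    face=sub&(im<110); face=cv2.morphologyEx(face.astype(np.uint8),cv2.MORPH_OPEN,np.ones((3,3)))>0
    med=np.median(im[face]); 
    W=np.array([onplane(F,x,y,.020) for x,y in zip(u[face],v[face])])[:,:2]
    wc=cv2.minAreaRect((W*1000).astype(np.float32))
    w=np.where(face,np.clip(0.85*med-im,0,None),0); hu,hv=(w*u).sum()/w.sum(),(w*v).sum()/w.sum()
    H=onplane(F,hu,hv,.020); print(n,'med',med,im[face].min(),'win',wc,'hole px',hu,hv,'npx',(w>0).sum(),H, 'in plate',Rp.T@(H[:2]*1000-np.array(wc[0])))
    if n=='scene':
        for x,y in((265,95),(384,157),(215,380),(93,308)): print(onplane(F,(x+.5)/8-.5+335,(y+.5)/8-.5+245,.0215))
E
```

```text
scene med 53.0 25.0 win ((474.0385437011719, -2.4464111328125), (77.56493377685547, 92.53880310058594), 25.294836044311523) hole px 381.29883522516513 284.00727056903344 npx 99 [0.44718656 0.00796166 0.02      ] in plate [-27.4977147    8.55762172]
[ 0.50093494 -0.03809374  0.0215    ]
[ 0.46593771 -0.03583193  0.0215    ]
[0.47164132 0.04539884 0.0215    ]
[0.50713642 0.04213753 0.0215    ]
top med 94.0 80.0 win ((484.8472595214844, 3.015636444091797), (85.8284683227539, 39.755191802978516), 86.17676544189453) hole px nan nan npx 0 [nan nan nan] in plate [nan nan]<stdin>:10: RuntimeWarning: invalid value encountered in scalar divide
```

```bash
python3 - <<'E'
from h import *
a=np.radians(-3.9); Rp=np.array([[np.cos(a),-np.sin(a)],[np.sin(a),np.cos(a)]])
v,u=np.mgrid[:480,:640]
for n,c,wc in(('scene',(364,375,267,277),(486.4,3.3)),('top',(298,330,270,286),(484.8,3.0))):
  for k in range(2):
    F=cam(n); im=cv2.GaussianBlur(F[0]['image'].astype(np.float32).mean(2),(0,0),.7); u0,u1,v0,v1=c
    s=np.zeros((480,640),bool); s[v0:v1,u0:u1]=1
    med=np.median(im[s]); sd=im[s].min(); w=np.where(s,np.clip(med-.3*(med-sd)-im,0,None),0)
    hu,hv=(w*u).sum()/w.sum(),(w*v).sum()/w.sum(); H=onplane(F,hu,hv,.019)
    print(n,med,sd,hu,hv,(w>0).sum(),H,Rp.T@(H[:2]*1000-np.array(wc)))
E
```

```text
scene 48.32936 26.381844 369.1497418313581 271.7006232464967 24 [ 0.48145841 -0.0069763   0.019     ] [ -4.23120413 -10.58860751]
scene 48.2781 27.309448 369.1555954268324 271.7179302818258 24 [ 0.48142887 -0.00694427  0.019     ] [ -4.26284795 -10.55865785]
top 91.2595 79.40138 317.81799880619945 278.1624103901353 35 [ 0.48063866 -0.0076564   0.019     ] [ -3.42690168 -10.91475742]
top 91.27533 79.600914 317.80452201087877 278.0956402200366 34 [ 0.48078716 -0.0076289   0.019     ] [ -3.28061983 -10.87722051]
```

```bash
python3 - <<'E'
from h import *
from math import pi
ctrl.set_gripper(.05)
for y in(0,pi):
  for p in([.5017,.2826,.16],[.5017,.2826,.046],[.481,-.007,.1]): print(y,ctrl.ik(p,[pi,0,y]))
ctrl.goto([.5017,.2826,.16],[pi,0,0.0])
print(ctrl.current_clock(),ctrl.current_tcp_pos(),ctrl.current_eef_rot(),ctrl.current_finger_gap())
ctrl.line_to([.5017,.2826,.047],v=.1)
print(ctrl.current_clock(),ctrl.current_tcp_pos(),ctrl.current_wrist_force())
cv2.imwrite('pics/g.png',cam('scene')[0]['image'][300:460,180:400,::-1].repeat(3,0).repeat(3,1))
E
```

```text
0 [-0.95568426  0.36254621  0.46337328  1.80906526 -0.18789696  1.01340628
 -0.41839564]
0 [-0.92923345  0.51521645  0.44130186  1.89606728 -0.29923183  0.79506424
 -0.32648548]
0 [-0.72888049  0.33738542  0.77859859  2.08449008 -0.31808141  0.83802376
  0.23752686]
3.141592653589793 [-0.5424413   0.33134535 -0.05542269  1.79785989  0.02124224  1.01296116
  2.53549186]
3.141592653589793 [-0.49033529  0.47373197 -0.1227371   1.8838839   0.07881937  0.78859028
  2.4863096 ]
3.141592653589793 [-1.03317367  0.60957004  1.2706198   2.08927124 -0.71629675  0.9844257
 -2.51604729]
2.7833 [0.50091364 0.28498592 0.16008414] [-3.14034330e+00  2.05275533e-04  3.74891222e-03] 0.04944733372766022
4.0667 [0.50228022 0.2828886  0.04767936] [-1.37188176  0.69647903  0.20483175]
```

View pics/g.png

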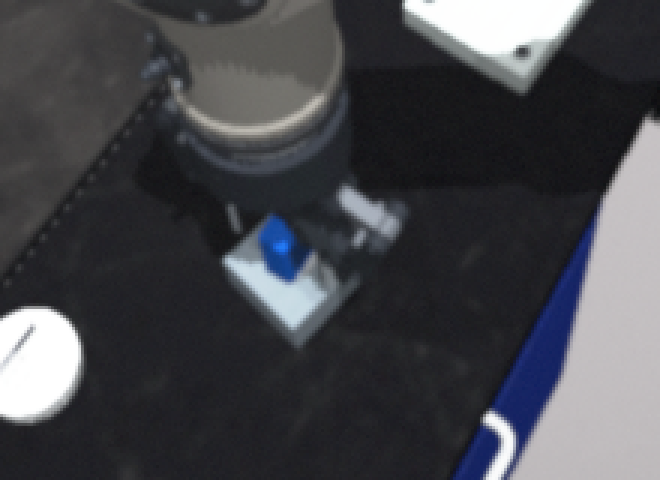

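The grip, at crop (280,250), stands between the open fingers. I'll close and lift.

```bash
python3 - <<'E'
from h import *
from math import pi
ctrl.set_gripper(0.0,squeeze=70)
print('gap',ctrl.current_finger_gap(),ctrl.current_tcp_pos(),ctrl.current_wrist_force())
p=ctrl.current_tcp_pos(); ctrl.line_to([p[0],p[1],.14],v=.08); ctrl.pause(.3)
print('gap',ctrl.current_finger_gap(),ctrl.current_tcp_pos(),ctrl.current_wrist_force())
ctrl.goto([.482,.0076,.115],[pi,0,0]); ctrl.pause(.3)
print(ctrl.current_clock(),ctrl.current_tcp_pos(),ctrl.current_eef_rot(),np.mean([(ctrl.pause(.02),ctrl.current_wrist_force())[1] for _ in range(10)],0))
F=cam('scene'); cv2.imwrite('pics/h.png',F[0]['image'][190:340,270:470,::-1].repeat(4,0).repeat(4,1))
W=world(F); im=F[0]['image']; hsv=cv2.cvtColor(im,cv2.COLOR_RGB2HSV)
m=(hsv[...,0]>95)&(hsv[...,0]<130)&(hsv[...,1]>150)&(abs(W[...,0]-.482)<.05)&(abs(W[...,1])<.06)&(W[...,2]>.05)
p=W[m]; print(m.sum(), p.min(0),p.max(0),np.median(p,0))
E
```

```text
gap 0.01750097967888207 [0.50222394 0.28286915 0.04759915] [-0.55851041 -0.15011429  3.25869269]
gap 0.01745608272702437 [0.50213715 0.28278208 0.13975397] [ 0.72138982  0.11803664 -0.4355955 ]
7.5 [0.48225974 0.00855171 0.11497991] [-3.14159219e+00 -5.88589543e-05  1.83665276e-03] [-0.11652306 -0.12415483 -1.47590736]
244 [ 0.46977352 -0.0054177   0.10440591] [0.49098876 0.02731932 0.18744765] [0.48055317 0.02417007 0.14618506]
```

View pics/h.png

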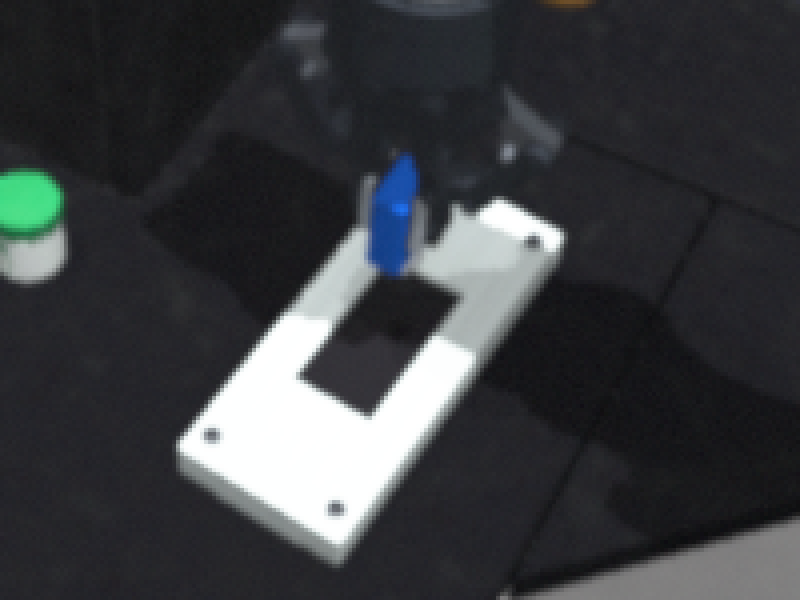

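The pin is held straight above the window; its grip is at about (400,215) in the crop. I'll find contact by force, press about 2 mm, then slide toward −y.

```bash
cat >> h.py <<'E'
def force(n=6):
    return np.mean([(ctrl.pause(.015),ctrl.current_wrist_force())[1] for _ in range(n)],0)
E
python3 - <<'E'
from h import *
from math import pi
X,Y=.481,.006
ctrl.line_to([X,Y,.058],frame=None,v=.06); ctrl.pause(.2); b=force(12); print('base',b)
z=.054; 
while z>.0475:
    ctrl.line_to([X,Y,z],v=.02); f=force()-b; print(round(z,4),np.round(ctrl.current_tcp_pos(),4),f.round(2))
    if f[2]>2.0: break
    z-=.0007
ctrl.pause(.3); f=force(12)-b; print('pressed',f.round(2),ctrl.current_tcp_pos(),ctrl.current_clock())
np.savez('s.npz',b=b,z=z)
E
```

```text
base [-0.19228695  0.14644513 -1.26376029]
0.054 [0.481  0.006  0.0539] [ 0.19 -0.19  0.3 ]
0.0533 [0.481  0.006  0.0533] [ 0.3  -0.06  0.19]
0.0526 [0.481  0.006  0.0526] [ 0.05 -0.09 -0.12]
0.0519 [0.481  0.006  0.0519] [0.25 0.05 0.21]
0.0512 [0.4811 0.006  0.0513] [-0.06 -0.52  1.65]
0.0505 [0.4811 0.006  0.0506] [ 0.2  -0.31  2.34]
pressed [ 0.18 -0.14  2.23] [0.48110296 0.00599144 0.05054854] 11.9167
```

```bash
python3 - <<'E'
from h import *
b=np.load('s.npz')['b']; X,Y,Z=.481,.006,.0497
ctrl.line_to([X,Y,Z],v=.02); ctrl.pause(.4); print('pressed',(force(10)-b).round(2),ctrl.current_tcp_pos())
y=Y
while y>-.02:
    y-=.002 if y>0 else .0008
    ctrl.line_to([X,y,Z],v=.03); f=force(5)-b; print(round(y,4),np.round(ctrl.current_tcp_pos(),4),f.round(2))
    if f[2]<.7 or abs(f[:2]).max()>3: break
print(ctrl.current_clock())
E
```

```text
pressed [ 0.61 -0.23  2.68] [0.48109494 0.0059741  0.04973628]
0.004 [0.4809 0.0039 0.0497] [0.66 0.4  2.66]
0.002 [0.4809 0.0017 0.0497] [0.25 0.08 2.42]
0.0 [ 4.809e-01 -2.000e-04  4.970e-02] [0.28 0.18 2.47]
-0.0008 [ 0.481  -0.0008  0.0497] [0.31 0.87 2.8 ]
-0.0016 [ 0.481  -0.0017  0.0497] [-0.33  0.94  2.53]
-0.0024 [ 0.4811 -0.0028  0.0497] [-0.01 -0.17  2.51]
-0.0032 [ 0.4811 -0.0034  0.0497] [ 0.63 -0.85  1.84]
-0.004 [ 0.481  -0.0043  0.0497] [ 0.61 -0.75  2.07]
-0.0048 [ 0.481  -0.005   0.0496] [ 0.87 -1.63  0.44]
15.7333
```

```bash
cat > probe.py <<'E'
from h import *
b=np.load('s.npz')['b']
def edge(p,d,lim,step=.0005):
    "step from p along d until the lateral force opposes by >lim"
    d=np.array(d,float); q=np.array(p,float)
    for i in range(9):
        q=q+d*step; ctrl.line_to(list(q),v=.02); f=force(6)-b; print(np.round(ctrl.current_tcp_pos(),4),f.round(2))
        if -(f@d)>lim: break
    return q
E
python3 - <<'E'
from probe import *
q=edge([.481,-.0048,.0497],[0,-1,0],1.2); print(ctrl.current_clock())
E
```

```text
[ 0.4809 -0.0052  0.0497] [ 0.72 -0.5   0.35]
[ 0.4808 -0.0057  0.0496] [ 0.68 -0.32  0.33]
[ 0.4809 -0.0062  0.0497] [0.24 0.3  0.02]
[ 0.481  -0.0068  0.0497] [ 0.15 -0.35 -0.05]
[ 0.481  -0.0073  0.0497] [-0.08 -0.08 -0.08]
[ 0.481  -0.0078  0.0497] [ 0.09 -0.28  0.1 ]
[ 0.481  -0.0083  0.0497] [ 0.56 -0.3   0.41]
[ 0.481  -0.0088  0.0497] [ 0.41 -0.19 -0.12]
[ 0.481  -0.0093  0.0497] [ 0.26  0.1  -0.03]
18.8833
```

```bash
python3 - <<'E'
from probe import *
ctrl.line_to([.481,-.0074,.0497],v=.02)
z=.0497
while z>.0385:
    z-=.0012; ctrl.line_to([.481,-.0074,z],v=.03); f=force(6)-b; print(np.round(ctrl.current_tcp_pos(),4),f.round(2))
    if f[2]>1.5 or abs(f[:2]).max()>3: break
print(ctrl.current_clock())
E
```

```text
[ 0.481  -0.0074  0.0485] [0.6  0.01 0.55]
[ 0.481  -0.0074  0.0473] [ 0.   -0.13  0.26]
[ 0.481  -0.0074  0.0461] [ 0.34 -0.16  0.22]
[ 0.481  -0.0074  0.0449] [ 0.4  -0.12  0.41]
[ 0.481  -0.0074  0.0437] [ 0.11 -0.15  0.  ]
[ 0.481  -0.0074  0.0425] [-0.05  0.11  0.49]
[ 0.481  -0.0074  0.0413] [ 0.07 -0.61  0.1 ]
[ 0.481  -0.0074  0.0401] [-0.02  0.09 -0.02]
[ 0.481  -0.0074  0.0389] [ 0.21 -0.1  -0.1 ]
[ 0.481  -0.0074  0.0377] [ 0.49  0.13 -0.  ]
22.6333
```

```bash
python3 - <<'E'
from probe import *
z=.0377
while z>.0350:
    z-=.0003; ctrl.line_to([.481,-.0074,z],v=.02); f=force(6)-b; print(np.round(ctrl.current_tcp_pos(),4),f.round(2))
    if f[2]>4: break
ctrl.set_gripper(.05); p=ctrl.current_tcp_pos(); print('released',ctrl.current_finger_gap(),p,(force()-b).round(2))
ctrl.line_to([.481,-.0074,.15],v=.1)
ctrl.goto([.45,.22,.22],[np.pi,0,0]); ctrl.pause(.2)
print(ctrl.current_clock(),ctrl.current_tcp_pos())
for n in('scene','top'):
    F=cam(n); W=world(F); im=F[0]['image']; hsv=cv2.cvtColor(im,cv2.COLOR_RGB2HSV)
    m=(hsv[...,0]>95)&(hsv[...,0]<130)&(hsv[...,1]>150)&(abs(W[...,0]-.482)<.05)&(abs(W[...,1])<.06)&(W[...,2]>.03)
    p=W[m]; t=p[p[:,2]>.067]; print(n,m.sum(),p.min(0),p.max(0),'top',len(t),np.median(t,0),cv2.minAreaRect((t[:,:2]*1000).astype(np.float32)) if len(t) else '')
    if n=='scene': cv2.imwrite('pics/end.png',im[190:340,270:470,::-1].repeat(4,0).repeat(4,1))
    else: cv2.imwrite('pics/endtop.png',im[:,:,::-1])
E
```

```text
[ 0.481  -0.0074  0.0376] [-0.52 -0.16  3.66]
[ 0.4811 -0.0074  0.0376] [-1.92 -0.36  7.84]
released 0.04993521456365891 [ 0.48099579 -0.00740275  0.03699682] [-0.17 -0.24  1.13]
26.275 [0.45038945 0.21808632 0.21955774]
scene 246 [ 0.47063432 -0.01772808  0.03019397] [0.48963324 0.01205588 0.07529597] top 118 [ 0.47957205 -0.00128796  0.07134449] ((480.5582275390625, -3.0807390213012695), (29.370826721191406, 18.112838745117188), 89.4222183227539)
top 115 [ 0.47040532 -0.02321199  0.06691234] [0.48637272 0.00655433 0.07855583] top 114 [ 0.47810143 -0.00831876  0.07262799] ((478.19927978515625, -8.330621719360352), (29.6086368560791, 15.812715530395508), 88.79524993896484)
```

View pics/end.png

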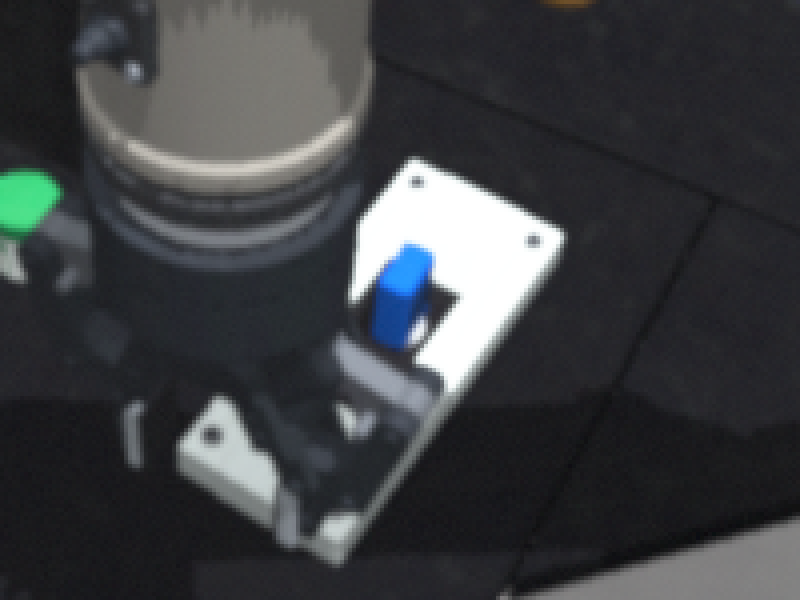

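The pin stands upright with its collar down inside the window, at crop (400,300). The arm is clear, and the grip top measures 71–73 mm where 72 is expected. I'll hand the job in.

```bash
python3 - <<'E'
from h import *
print((force()-np.load('s.npz')['b']).round(2),ctrl.current_clock()); ctrl.job_done()
E
```

```text
[ 0.01 -0.47  1.09] 26.475
the job is handed in; nothing more can be done
```

The pin is seated in the blind hole, released and standing upright. I handed the job in at about 26.5 s on the robot's clock; it gave no verdict.

**What I did:**
- **Finding the hole:** it showed up in contrast-stretched camera images. The two cameras agreed to within about 1 mm, at roughly (0.481, −0.007) m.
- **Lifting and touching down:** I gripped the pin across its flat sides, lifted it out of the block and set the tip on the black face about 13 mm from the hole. The tip touched at the height I expected, and I pressed in about 1.8 mm (2.7 N).
- **Sliding and seating:** I slid it in steps of 2 mm, then 0.8 mm near the hole, until the vertical force fell away. It then went down with no resistance until the collar met the face, where I pressed with about 8 N and let go.

**Last checks:**
- **Height:** the top of the grip measured 71.3 mm in one camera and 72.6 mm in the other, against 72 mm for a flush collar.
- **Upright:** the pin looks upright in the final picture; I did not measure its tilt.
- **Position:** the final views place the pin at (0.4806, −0.0031) and (0.4782, −0.0083) m. They differ by about 5 mm in y, similar to the offset between the cameras when the pin was still parked. Both are within the limits.
- **Arm:** it was clear in the air. The wrist showed about 1.1 N above the holding baseline, which fits no longer carrying the 0.9 N pin.
- **Bystanders:** I kept clear of the bottle, beaker and jar but did not re-measure where they stand.

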